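Load the sample viewer and hold its dark slide at the mark

TASK

Stand the glass vial with the black cap in the round well on top of the sample viewer, right down on the well's floor, and let go of it. Then take the upright knob of the viewer's spring-return dark slide, pull it out until the slide's pointer lines up with the pointed nose of the small rider on the scale, and keep it there: the program finishes while still holding the knob against the spring. Leave the other things on the worktop where they stand.

Things in the scene. Friction and masses are not known exactly. Their poses are not given: they have to be found in the camera images.
- viewer: Sample viewer, fixed: grey base plate 12 mm thick (x -150 to 120 mm, y +-65) with a white housing block at the back (x -10 to 120, y +-60, flat top at z 64 mm; black sight port sticks out 10 mm at left, x 50). Origin on the worktop, +x to the back, away from the knob. In front of the housing: two guide rails along x (y +-26, top z 23 mm), the dark slide between them, a tick scale at y 39 to 57.
- well_mouth (a point): Centre of the mouth of the round vial well in the flat top of the housing, 64 mm above the worktop, at x = 50 mm, y = 0 of the viewer. The well is 29 mm wide, 30 mm deep, with a 2 mm chamfer.
- well_floor (a point): Centre of the flat floor of the well, 34 mm above the worktop; a seated vial stands on it and sticks out 24 mm above the housing.
- vial_0: The sample vial, loose: clear glass with a black screw cap, the only vial on the worktop, 24 mm in diameter, 54 mm tall (cap = top 12 mm, 22 mm across), about 22 g. Origin at the centre of its underside, z up its axis. It starts upright on the worktop, to the left or the right of the viewer.
- dark_slide: The dark slide: aluminium strip 44 mm wide, top at z 22 mm, with an upright round knob on its outer end: steel stem 18 mm across from z 22 to 46 mm, black cylindrical grip 22 mm across from z 46 to 78 mm above the worktop. Origin on the knob's axis at worktop height; axes as the viewer's. Shut, it stands at x = -50 mm, y = 0 of the viewer, 40 mm in front of the housing.
- knob_top (a point): Centre of the knob's top, 78 mm above the worktop, on the knob's axis. The slide is pulled out along the viewer's -x, 0 to 70 mm (end stop). Its spring pulls back with about 3.6 N when shut plus 0.12 N per mm of travel (10 N at 55 mm) and shuts the slide when let go.
- pointer_tip (a point): Tip of the small dark pointer that sticks out of the slide to its left (+y of the viewer) level with the knob's axis: 33.5 mm from the axis, 26.5 mm above the worktop. Moves with the slide.
- rider: The rider: small black block 14x18 mm with a steel screw on top (highest point 29 mm above the worktop), clamped on the scale at the left of the slide, fixed during the run; its place differs from run to run (25 to 55 mm of slide travel). Origin at its foot, 12 mm above the worktop; axes as the viewer's.
- rider_nose (a point): Tip of the rider's pointed nose, which points at the slide (-y of the viewer), 26.5 mm above the worktop; axes as the viewer's. The slide is at the mark when pointer_tip and rider_nose have the same x in the viewer's frame (they then stand 3 mm apart in y).
- dropper_0: Bystander, loose: small amber dropper bottle with a black teat, 34 mm across, 109 mm tall. Origin at the centre of its underside.
- tape_roll: Bystander, loose: roll of masking tape lying flat, 65 mm across, 24 mm high. Origin at the centre of its underside.
- petri_0: Bystander, loose: lidded petri dish, 62 mm across, 14 mm high. Origin at the centre of its underside.
- timer: Bystander, loose: white bench timer lying flat, 62x62x18 mm. Origin at the centre of its underside.
- beaker_1: Bystander, loose: glass beaker, 57x62x66 mm. Origin at the centre of its underside.
- beaker_0: Bystander, loose: glass beaker, 71x76x86 mm. Origin at the centre of its underside.

How it is judged:
By the outcome, as a careful person would: the job done as asked, in the order asked, and still so for the second after the job is handed in, while the arm keeps its last pose, push and grip.
It also fails if it takes over 48 s, if anything falls off the work surface, if the arm or the gripper's body presses on something with over 40 N, if the wrist force passes 120 N, or if a joint passes its speed limit or range.

ROBOT

A 6-joint arm with a two-finger parallel gripper is mounted at the origin on a cart in front of the work surface, level with it; the furniture and walls round the work are solid. World frame = base frame: x ahead of the robot, y to its left, z up, the work surface at z = 0. Lengths are in m, angles in rad, forces in N, time in s.
With the tool pointing down it reaches from about 0.275 to 0.75 m from the base axis. Payload 10.2 kg.
Tool frame: the origin (TCP) lies midway between the tips of the shut fingers; the grasp point (between the pads) lies 19 mm behind it; x points along the fingers, y is the direction in which the jaws open and shut, and the axes are right-handed (so a half turn about x gives the same grasp; the last joint's range is limited). The gripper opens to 85 mm and grips with 20 to 120 N. Pads are 22 mm wide; open, the fingers measure 114 mm over their backs; the gripper's body (76 mm by 85 mm) begins 54 mm behind the grasp point. The pads swing forward as they close: fully open they stand 13 mm farther back than shut.
Start: joints at [-1.486, 0.313, 1.498, -0, 1.331, -0.223], TCP at [0.159, -0.5, 0.2] pointing down, gripper open.
Joint ranges: [-2.94, 2.94], [-0.97, 2.17], [0.19, 2.56], [-1.23, 4.37], [0.02, 3.11], [-2.88, 2.88]. Speed limits (rad/s): [2.39, 2.39, 3.01, 3.14, 3.14, 3.14].

INTERFACE

Orientations are given as a rotation vector (axis times angle).
In Python, from rig import arm, viewer gives the robot as it stands.
- The arm moves only by the tool step_arm, never from a script. Its argument "motion" is one flat list of numbers, 7 for each row, row after row: the shift along the tool's x, y, z in cm, then the turn, a rotation vector about the tool's x, y, z in rad, then the finger opening in cm, from 0 to 8.54. In form: [x, y, z, ax, ay, az, fingers, x, y, z, ax, ay, az, fingers, ...]. A call has 1 to 20 rows; each row is the pose to reach, as a shift and turn from the pose measured when the call began, along the tool's axes at that moment; what a row does not reach only later rows make up. A row lasts 1/12 s, in which the tool goes at most 41.7 mm and 7.16 degrees, less where a joint would pass 70% of its speed; a pose out of reach is approached as far as the arm can. A call with a gripper value outside its range is refused whole. The fingers move at their own pace and stop on an object; "squeeze" is the grip in N (left out, the last holds). Time passes only in rows, so rows that repeat a pose let the fingers close. It gives the time, the measured TCP pose, the force and the opening at its end, in the units of the state.
- arm.read_state(): the state, without advancing time (a new reading comes with each control period).
- viewer.camera(name): name is "scene" or "top" or "wrist"; returns the picture (480x640x3 uint8, red, green, blue); there is no depth.
- viewer.camera_info(name): a dict with "fov_y" (degrees; the focal length in pixels is half the picture's height over the tangent of half this angle, whatever the lens; pixels are square), "cx", "cy" (the principal point, pixels), "k1" (the pictures are not rectified: a ray, as slopes to the right and down, at radius r is drawn at 1 + k1 r^2 times it, then the intrinsics apply), "pose" (4x4, takes a point from camera to world coordinates). Camera axes: x right, y down, z forward; pixel columns grow to the right and rows downward; lengths in m; the calibration is good to about 2 mm. A picture is of the moment at which its call begins: read the wrist's pose just before it. camera_info takes no time and is no camera call; for the wrist camera it gives the pose at the moment of the call.
- arm.finish_job(): hands the job in, once; it reports no verdict.
The state is a dict: "time": time; "joint_pos": joint angles; "joint_velocities": joint speeds; "tau": joint torques, N m; "eef_pos": TCP position; "orientation": TCP orientation; "contact_force": force on the tool from outside, world axes, zero at the start; "moment": the same for the moment, N m; "finger_gap": finger opening in m.
Only numpy, scipy, OpenCV 4.12 (cv2) and the standard library are available. Lean on these libraries where they do the work, as an engineer would, in place of code of your own. Each camera call takes 0.05 s, during which the arm holds its last target.

## Working session

There is one attempt and no reset: what is moved stays moved. The work goes in short steps, Python scripts to look and compute and a tool call to move; the robot and the scene stay as the last step left them, time stands still between calls to the robot, and variables do not carry over. Pictures are saved under pics/ and viewed, and the job is handed in when it is done.

Besides the shell and the picture viewer there is one more tool, called after "Emit:" as a command line: name --argument value ..., lists and objects as JSON in quotes. step_arm: Moves the arm, as the interface text tells. Its arguments: {"type":"object","properties":{"motion":{"type":"array"},"squeeze":{"type":"number"}},"required":["motion"]}

```bash
ls; mkdir -p pics
python3 - <<'E'
from rig import arm, viewer
import cv2
print(arm.read_state())
for n in ("scene","top","wrist"):
    print(n,viewer.camera_info(n))
    cv2.imwrite(f"pics/{n}0.png",cv2.cvtColor(viewer.camera(n),cv2.COLOR_RGB2BGR))
E
```

```text
pics
{'time': 0.0, 'joint_pos': array([-1.48639801e+00,  3.13447710e-01,  1.49846818e+00,  2.79307819e-05,
        1.33098527e+00, -2.23439252e-01]), 'joint_velocities': array([ 1.29639280e-03,  3.89074591e-04, -8.66005042e-04,  1.18998256e-03,
       -9.72505962e-05, -9.29142129e-04]), 'tau': array([ 2.76345945e-04, -4.12268651e+01, -2.59739417e+01, -1.88090835e-04,
        4.22532350e-03, -8.40530265e-05]), 'eef_pos': array([ 0.1590244 , -0.50001795,  0.19952457]), 'orientation': array([ 2.05616982,  0.32033631, -2.05592439]), 'contact_force': array([0.33621485, 0.80657322, 0.88193858]), 'moment': array([-0.00779615,  0.00495797, -0.00331653]), 'finger_gap': 0.08522342789457359}
scene {'fov_y': 49.927790810649974, 'cx': 320.44397964839203, 'cy': 233.25798988413123, 'k1': -0.008597016859856211, 'pose': array([[ 0.43725882, -0.35157252,  0.82776898, -0.91738104],
       [-0.89932868, -0.17457481,  0.40091341, -0.68021358],
       [ 0.00355747, -0.91973931, -0.39251363,  0.75370053],
       [ 0.        ,  0.        ,  0.        ,  1.        ]])}
top {'fov_y': 55.624639204470284, 'cx': 312.2468102438973, 'cy': 243.70458667262565, 'k1': 0.024770616474880734, 'pose': array([[ 0.01382195, -0.98424997,  0.17624119,  0.29254081],
       [-0.99972424, -0.01025667,  0.02112457, -0.01693116],
       [-0.01898421, -0.17648457, -0.98412032,  1.26148829],
       [ 0.        ,  0.        ,  0.        ,  1.        ]])}
wrist {'fov_y': 71.82787642384804, 'cx': 323.5847723506566, 'cy': 239.83833082574282, 'k1': -0.0010306566140190789, 'pose': array([[ 3.02664859e-01, -9.13615192e-01, -2.71479769e-01,
         2.28062408e-01],
       [-9.53096798e-01, -2.90333552e-01, -8.55156308e-02,
        -4.76838825e-01],
       [-6.91306304e-04,  2.84629075e-01, -9.58637477e-01,
         3.73786257e-01],
       [ 0.00000000e+00,  0.00000000e+00,  0.00000000e+00,
         1.00000000e+00]])}
```

View pics/scene0.png

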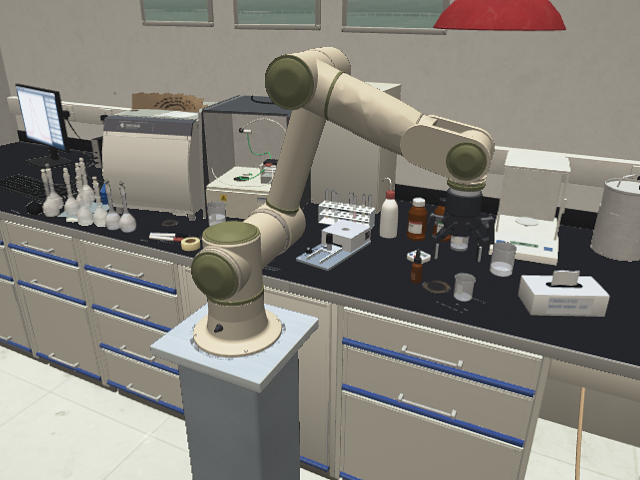

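View pics/top0.png

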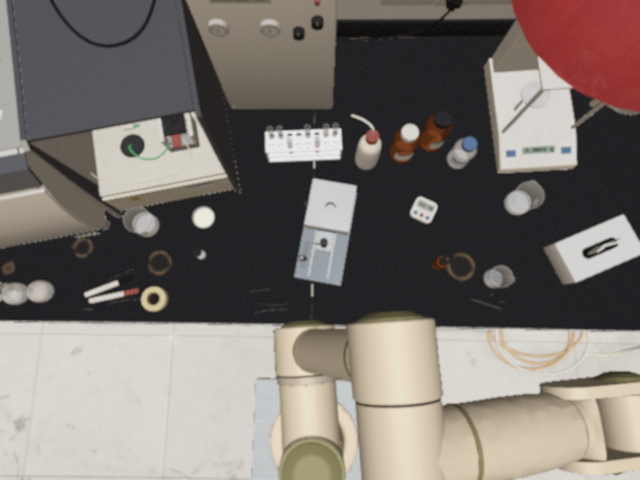

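View pics/wrist0.png

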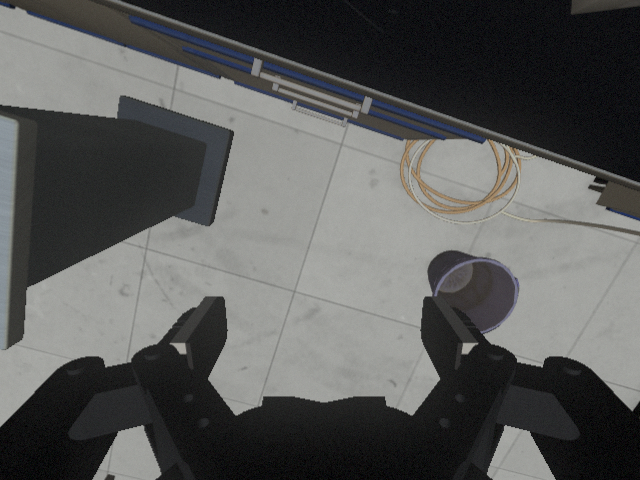

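The top view shows the viewer at about (325,230), with its knob at (323,243). A small round object near (200,254) is probably the vial. I'll zoom in on it and write the helpers.

```bash
cat > h.py <<'E'
import numpy as np, cv2
from scipy.spatial.transform import Rotation as R
def K(ci):
    f=240/np.tan(np.radians(ci['fov_y'])/2)
    return np.array([[f,0,ci['cx']],[0,f,ci['cy']],[0,0,1]]), np.array([ci['k1'],0,0,0,0.])
def ray(ci,px):
    k,d=K(ci)
    s=cv2.undistortPoints(np.array(px,float).reshape(-1,1,2),k,d).reshape(-1,2)
    v=np.c_[s,np.ones(len(s))]@ci['pose'][:3,:3].T
    return ci['pose'][:3,3],v
def onz(ci,px,z):
    o,v=ray(ci,px); z=np.broadcast_to(z,len(v))
    return o+v*((z-o[2])/v[:,2])[:,None]
def proj(ci,P):
    k,d=K(ci); T=np.linalg.inv(ci['pose'])
    return cv2.projectPoints(np.array(P,float).reshape(-1,1,3),cv2.Rodrigues(T[:3,:3])[0],T[:3,3],k,d)[0].reshape(-1,2)
def tri(views):
    A=np.zeros((3,3));b=np.zeros(3)
    for ci,px in views:
        o,v=ray(ci,[px]);v=v[0]/np.linalg.norm(v[0]);M=np.eye(3)-np.outer(v,v);A+=M;b+=M@o
    return np.linalg.solve(A,b)
def save(n,im): cv2.imwrite(f"pics/{n}.png",cv2.cvtColor(im,cv2.COLOR_RGB2BGR))
def crop(n,im,x,y,w,h,s): save(n,cv2.resize(im[y:y+h,x:x+w],None,fx=s,fy=s,interpolation=cv2.INTER_CUBIC))
E
python3 - <<'E'
from h import *
im=cv2.cvtColor(cv2.imread("pics/top0.png"),cv2.COLOR_BGR2RGB)
crop("top0c",im,180,170,190,130,4)
im=cv2.cvtColor(cv2.imread("pics/scene0.png"),cv2.COLOR_BGR2RGB)
crop("sc0c",im,140,190,260,90,3)
E
```

```text
(no output)
```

View pics/top0c.png

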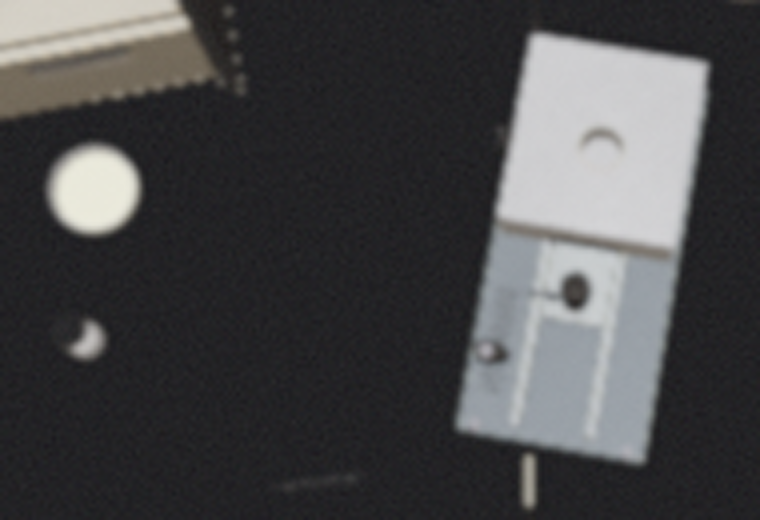

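View pics/sc0c.png

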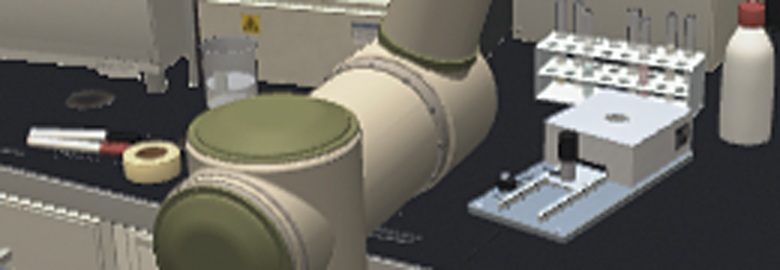

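The top crop shows the housing top with its corners, the well at (602,145), the rider at (490,350) and the pointer. The vial at about (82,337) has a dark cap leaning away from the image centre. Next I'll measure them.

Run:
```python
from h import *
from rig import viewer
ci=viewer.camera_info("top")
f=lambda L:[(180+(x+.5)/4-.5,170+(y+.5)/4-.5) for x,y in L]
# viewer: corners of housing top z .064: back-left, back-right, front-left, front-right ; base front z .012
top=onz(ci,f([(530,34),(710,62),(498,222),(672,250)]),.064)
base=onz(ci,f([(457,430),(645,463)]),.012)
P=np.vstack([top,base])[:,:2]
V=np.array([[120,60],[120,-60],[-10,60],[-10,-60],[-150,65],[-150,-65]])/1000
mp,mv=P.mean(0),V.mean(0)
H=(V-mv).T@(P-mp);U,S,W=np.linalg.svd(H);Rm=(W.T@U.T);t=mp-Rm@mv
print(np.degrees(np.arctan2(Rm[1,0],Rm[0,0])),t,"resid mm",((V@Rm.T+t-P)*1000).round(1).tolist())
print("well",Rm@[.05,0]+t,"knob",Rm@[-.05,0]+t)
print("well seen", onz(ci,f([(602,148)]),.064),"knobtop seen",onz(ci,f([(575,287)]),.078))
print("vial cap",onz(ci,f([(71,330)]),.054),"vial base",onz(ci,f([(88,342)]),.01))
print("riderpx",Rm.T@(onz(ci,f([(488,350)]),.027)[0,:2]-t))
```

```text
-9.291280338592806 [ 0.55999359 -0.02968729] resid mm [[-1.7, -1.5], [-2.0, 3.3], [2.2, -0.2], [0.9, -1.6], [0.2, -0.6], [0.4, 0.6]]
well [ 0.60933761 -0.03775997] knob [ 0.51064958 -0.0216146 ]
well seen [[ 0.60963562 -0.03829844  0.064     ]] knobtop seen [[ 0.51105054 -0.02087178  0.078     ]]
vial cap [[0.48248722 0.31849348 0.054     ]] vial base [[0.48105916 0.31833056 0.01      ]]
riderpx [-0.09394201  0.05341916]
```

```bash
cat >> h.py <<'E'
YAW=np.radians(-9.29); T0=np.array([.5600,-.0297])
def vw(x,y): # viewer -> world
    c,s=np.cos(YAW),np.sin(YAW); return np.array([c*x-s*y+T0[0],s*x+c*y+T0[1]])
def wv(p):
    c,s=np.cos(YAW),np.sin(YAW); d=np.array(p)[:2]-T0; return np.array([c*d[0]+s*d[1],-s*d[0]+c*d[1]])
def Rt(sgn=1):
    x=np.array([0,0,-1.]); y=sgn*np.array([np.cos(YAW),np.sin(YAW),0]); return np.c_[x,y,np.cross(x,y)]
def delta(st,pos,Rg):
    R0=R.from_rotvec(st['orientation']).as_matrix()
    return (R0.T@(np.array(pos)-st['eef_pos'])*100).round(2), R.from_matrix(R0.T@Rg).as_rotvec().round(3)
E
python3 - <<'E'
from h import *
from rig import arm,viewer
st=arm.read_state(); ci=viewer.camera_info("wrist")
R0=R.from_rotvec(st['orientation']).as_matrix(); print(R0.round(3))
print("cam in tool",R0.T@(ci['pose'][:3,3]-st['eef_pos']))
for s in(1,-1):
    print(s,Rt(s)[:,2],delta(st,[.40,.0,.2],Rt(s)),delta(st,[.482,.318,.15],Rt(s)))
E
```

```text
[[-0.     0.303 -0.953]
 [ 0.001 -0.953 -0.303]
 [-1.    -0.001 -0.   ]]
cam in tool [-0.17416715 -0.00141011 -0.07288966]
1 [-0.16143158 -0.98688391 -0.        ] (array([ 1.000e-02, -4.036e+01, -3.812e+01]), array([-1.101e+00, -1.000e-03,  1.000e-03])) (array([  5.04, -68.18, -55.56]), array([-1.101e+00, -1.000e-03,  1.000e-03]))
-1 [0.16143158 0.98688391 0.        ] (array([ 1.000e-02, -4.036e+01, -3.812e+01]), array([2.041e+00, 1.000e-03, 1.000e-03])) (array([  5.04, -68.18, -55.56]), array([2.041e+00, 1.000e-03, 1.000e-03]))
```

Emit:
step_arm --motion '[0,-6,-7,-0.16,0,0,8.5,0,-9,-10.5,-0.25,0,0,8.5,0,-12,-14,-0.33,0,0,8.5,0,-15,-17.5,-0.41,0,0,8.5,0,-18,-21,-0.5,0,0,8.5,0,-21,-24.5,-0.58,0,0,8.5,0,-24,-28,-0.66,0,0,8.5,0,-27,-31.5,-0.74,0,0,8.5,0,-30,-35,-0.83,0,0,8.5,0,-33,-38.5,-0.91,0,0,8.5,0,-36,-42,-0.99,0,0,8.5,0,-38,-44.3,-1.05,0,0,8.5,0,-39.8,-46.3,-1.101,0,0,8.5,0,-39.8,-46.3,-1.101,0,0,8.5,0,-39.8,-46.3,-1.101,0,0,8.5,0,-39.8,-46.3,-1.101,0,0,8.5]' --squeeze 40

```text
time: 1.48
eef_pos: [0.481, 0.0232, 0.1997]
orientation: [1.326, 1.132, -1.323]
contact_force: [-0.0, -0.1, 0.0]
finger_gap: 0.0854
```

Run:
```python
from h import *
from rig import arm,viewer
st=arm.read_state(); ci=viewer.camera_info("wrist"); print(st['time'],st['eef_pos'],st['joint_pos'].round(2),abs(st['joint_velocities']).max())
im=viewer.camera("wrist"); save("w1",im); np.save("w1ci.npy",ci,allow_pickle=True)
for n,p in dict(well=(*vw(.05,0),.064),knob=(*vw(-.05,0),.078),ptr=(*vw(-.05,.0335),.0265),rider=(*vw(-.094,.048),.029),c1=(*vw(-.01,.06),.064),c2=(*vw(-.01,-.06),.064),c3=(*vw(-.15,.065),.012)).items(): print(n,proj(ci,p)[0].round(1))
```

```text
1.4833 [0.48098973 0.02322574 0.19973088] [-0.2   0.22  1.62  0.    1.3  -0.04] 0.09212957301516224
well [461.  261.1]
knob [362.  265.7]
ptr [357.8 219.3]
rider [316.8 206.2]
c1 [405.1 201. ]
c2 [396.6 314.8]
c3 [265.7 187.7]
```

View pics/w1.png

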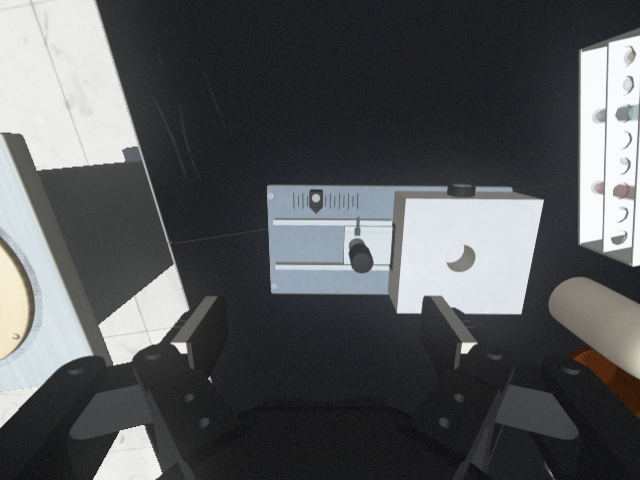

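The wrist picture agrees with my viewer pose to within a few px: well at about (461,258), knob at (361,262), rider at (316,200). I'll zoom in to refine.

Run:
```python
from h import *
im=cv2.cvtColor(cv2.imread("pics/w1.png"),cv2.COLOR_BGR2RGB)
crop("w1a",im,260,180,150,130,5)
crop("w1b",im,385,180,165,145,4)
```

```text
(no output)
```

View pics/w1a.png

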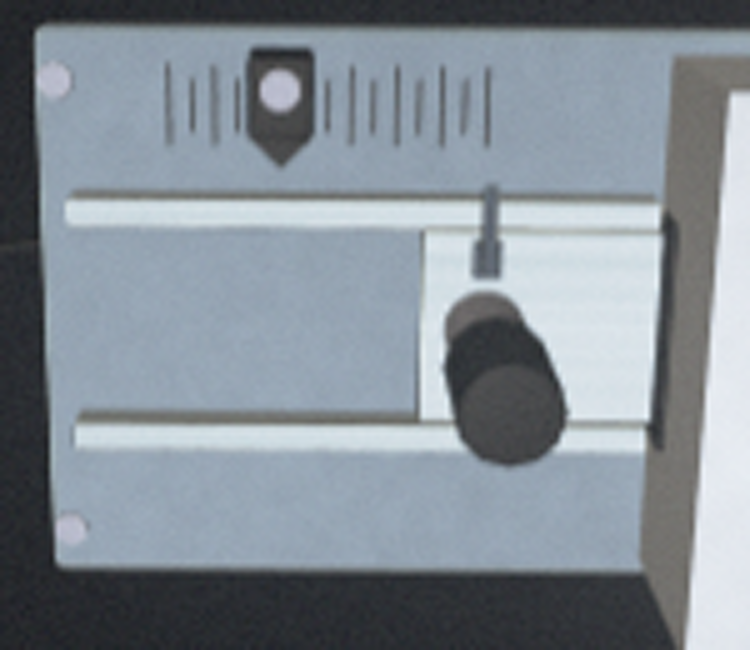

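View pics/w1b.png

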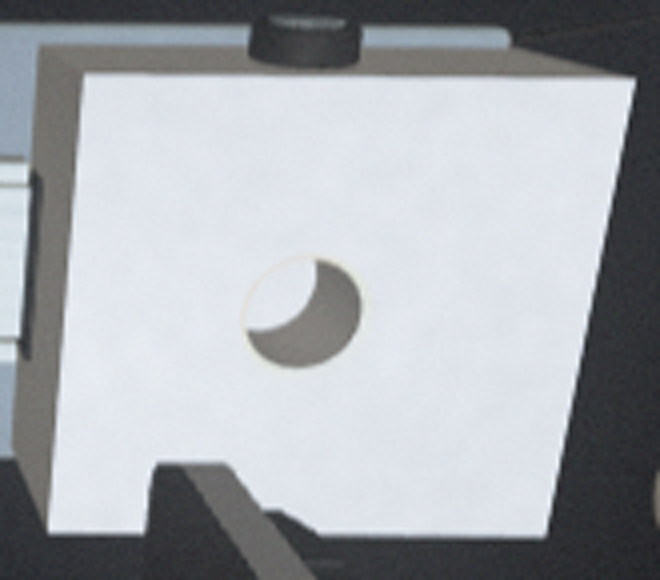

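The crops show the nose tip at (281,165), the pointer tip at (491,185) and the knob top at about (511,413) in crop a. The well ellipse is centred at (302,312) in crop b.

Run:
```python
from h import *
ci=np.load("w1ci.npy",allow_pickle=True).item()
a=lambda x,y:(260+(x+.5)/5-.5,180+(y+.5)/5-.5)
b=lambda x,y:(385+(x+.5)/4-.5,180+(y+.5)/4-.5)
for n,p,z in[("nose",a(281,166),.0265),("ptr",a(491,186),.0265),("knob",a(512,415),.078),("well",b(302.5,312.5),.064),("c fl",b(83,73),.064),("c bl",b(636,79),.064),("c br",b(546,538),.064),("base fl",a(37,28),.012),("base fr",a(57,570),.012)]:
    w=onz(ci,[p],z)[0]; print(n,w.round(4),(wv(w)*1000).round(1))
```

```text
nose [0.4726 0.0256 0.0265] [-95.1  40.4]
ptr [0.5164 0.0142 0.0265] [-50.1  36.3]
knob [ 0.511  -0.0185  0.078 ] [-50.1   3.2]
well [ 0.6088 -0.0341  0.064 ] [48.9  3.5]
c fl [0.5603 0.034  0.064 ] [-10.   62.9]
c bl [0.6888 0.0122 0.064 ] [120.4  62.1]
c br [ 0.6691 -0.1069  0.064 ] [120.1 -58.6]
base fl [0.4245 0.0611 0.012 ] [-148.4   67.7]
base fr [ 0.4028 -0.0661  0.012 ] [-149.3  -61.3]
```

Emit:
step_arm --motion '[0.5,-0.6,-3.8,0,0,0,8.5,1.5,-1.2,-7.6,0,0,0,8.5,2.5,-1.8,-11.4,0,0,0,8.5,3.5,-2.4,-15.2,0,0,0,8.5,4.2,-3.0,-19,0,0,0,8.5,5,-3.6,-22.8,0,0,0,8.5,5,-4.2,-26.4,0,0,0,8.5,5,-4.65,-29.1,0,0,0,8.5,5,-4.65,-29.1,0,0,0,8.5,5,-4.65,-29.1,0,0,0,8.5]'

```text
time: 2.37
eef_pos: [0.4798, 0.3158, 0.1496]
orientation: [1.324, 1.132, -1.325]
contact_force: [0.1, -0.3, -0.2]
finger_gap: 0.0851
```

```bash
sed -i 's/T0=np.array(\[.5600,-.0297\])/T0=np.array([.5602,-.0283])/' h.py
python3 - <<'E'
from h import *
from rig import arm,viewer
st=arm.read_state(); ci=viewer.camera_info("wrist"); print(st['time'],st['eef_pos'],st['joint_pos'].round(2),abs(st['joint_velocities']).max())
im=viewer.camera("wrist"); save("w2",im); np.save("w2ci.npy",ci,allow_pickle=True)
print(proj(ci,[(.482,.3184,0),(.482,.3184,.054)]))
E
```

```text
2.3667 [0.47977234 0.31582828 0.14960773] [0.38 0.46 1.42 0.   1.26 0.53] 0.039292113854369266
[[325.86203605 215.53210039]
 [326.20647078 229.31476285]]
```

View pics/w2.png

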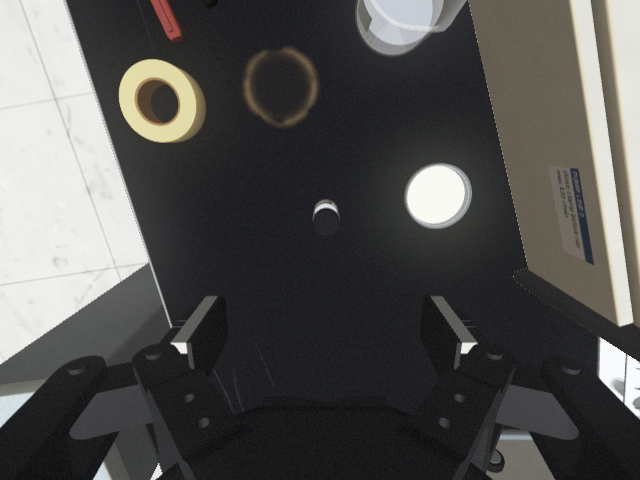

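The vial's cap is at about (326,222) and its glass at (325,208), a few px above the predicted spot. I'll measure it precisely.

Run:
```python
from h import *
im=cv2.cvtColor(cv2.imread("pics/w2.png"),cv2.COLOR_BGR2RGB)
crop("w2a",im,290,180,75,70,8)
```

```text
(no output)
```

View pics/w2a.png

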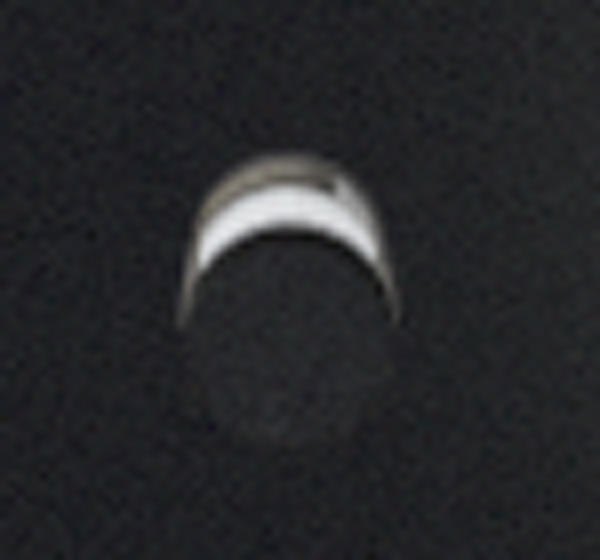

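Run:
```python
from h import *
from rig import arm
ci=np.load("w2ci.npy",allow_pickle=True).item()
print(onz(ci,[(290+291.5/8-.5,180+338/8-.5)],.054))
st=arm.read_state()
for p in [(.482,.3215,.031)]: print(delta(st,p,Rt()))
```

```text
[[0.48278854 0.32489177 0.054     ]]
(array([11.88,  0.11, -0.67]), array([ 0.004, -0.   ,  0.002]))
```

Emit:
step_arm --motion '[2,0.05,-0.3,0,0,0,8.5,4.5,0.1,-0.6,0,0,0,8.5,7,0.1,-0.65,0,0,0,5,8.5,0.1,-0.65,0,0,0,4.5,8.9,0.1,-0.65,0,0,0,4.5,8.9,0.1,-0.65,0,0,0,4.5,8.9,0.1,-0.65,0,0,0,4.5,8.9,0.1,-0.65,0,0,0,4.5]'

```text
time: 3.08
eef_pos: [0.4828, 0.321, 0.0622]
orientation: [1.327, 1.13, -1.324]
contact_force: [-0.1, -0.8, 0.6]
finger_gap: 0.045
```

Run:
```python
from h import *
from rig import arm,viewer
st=arm.read_state(); ci=viewer.camera_info("wrist"); print(st['time'],st['eef_pos'],st['finger_gap'])
im=viewer.camera("wrist"); save("w3",im); np.save("w3ci.npy",ci,allow_pickle=True)
save("t3",viewer.camera("top"))
p=st['eef_pos'];print(proj(ci,[p,p+[0,0,.019],[*p[:2],.054],[.4822,.3215,.054]]))
```

```text
3.0833 [0.48277303 0.32103994 0.06224384] 0.04495124104233173
[[324.10192446 277.1710767 ]
 [324.19286576 291.70263841]
 [324.06772534 271.70642604]
 [322.98703621 271.13445786]]
```

View pics/w3.png

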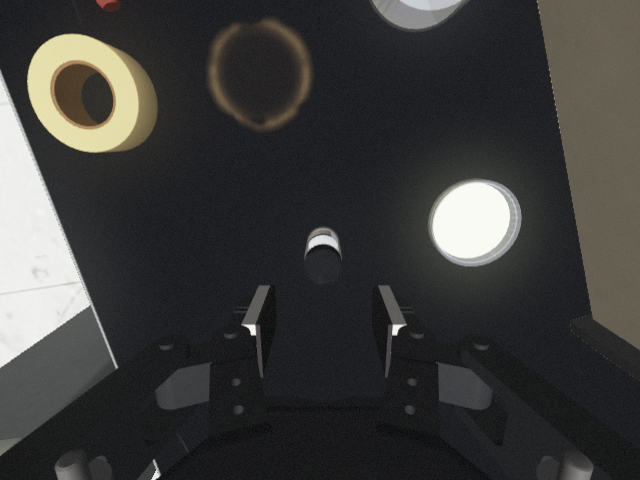

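Run:
```python
from h import *
im=cv2.cvtColor(cv2.imread("pics/w3.png"),cv2.COLOR_BGR2RGB)
im=np.clip(im.astype(float)*2.2,0,255).astype(np.uint8)
crop("w3a",im,225,215,200,150,4)
im=cv2.cvtColor(cv2.imread("pics/t3.png"),cv2.COLOR_BGR2RGB)
crop("t3a",im,140,180,150,130,5)
```

```text
(no output)
```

View pics/w3a.png

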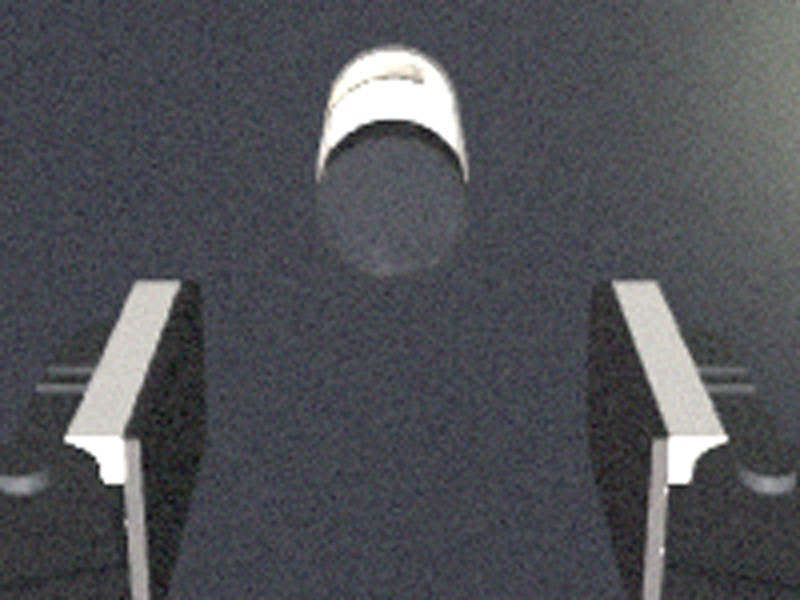

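View pics/t3a.png

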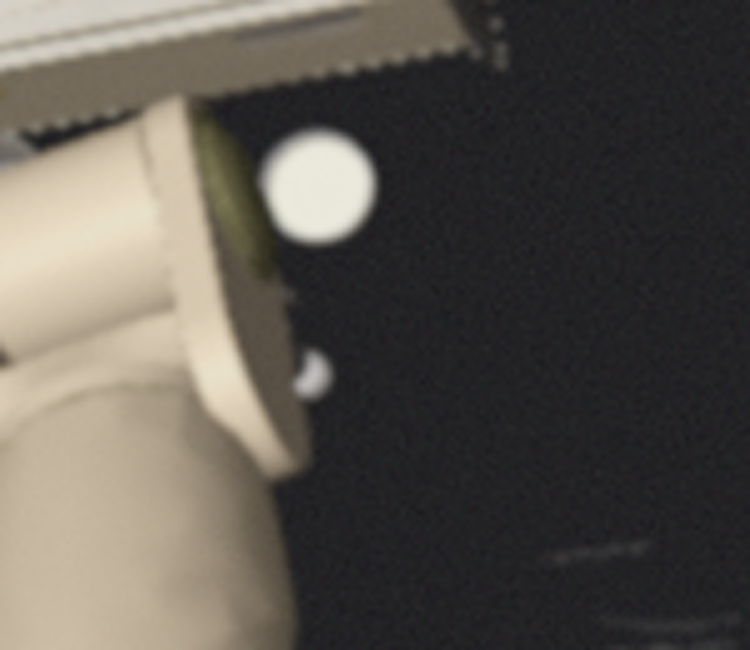

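Run:
```python
from h import *
from rig import arm
st=arm.read_state()
ci=np.load("w3ci.npy",allow_pickle=True).item()
R0=R.from_rotvec(st['orientation']).as_matrix()
for x in(-.004,-.026,-.04):
  for y in (-.0225,):
    for z in(-.011,.011):
      q=proj(ci,st['eef_pos']+R0@[x,y,z])[0]; print(x,y,z,q.round(1),"crop",((q-[225,215]+.5)*4).round())
```

```text
-0.004 -0.0225 -0.011 [282.4 260.9] crop [231. 186.]
-0.004 -0.0225 0.011 [283.8 297.5] crop [237. 332.]
-0.026 -0.0225 -0.011 [277.  276.7] crop [210. 249.]
-0.026 -0.0225 0.011 [278.8 317.2] crop [217. 411.]
-0.04 -0.0225 -0.011 [272.7 289. ] crop [193. 298.]
-0.04 -0.0225 0.011 [274.9 332.7] crop [201. 473.]
```

Run:
```python
from h import *
from rig import arm,viewer
im=viewer.camera("scene"); ci=viewer.camera_info("scene"); p=arm.read_state()['eef_pos']
q=proj(ci,[p,[.482,.32,.0],[.482,.32,.054]]);print(q)
x,y=int(q[0,0])-70,int(q[0,1])-80
print(x,y); crop("s3",im,max(x,0),y,140,120,5)
```

```text
[[238.52046848 224.67425315]
 [239.78868549 240.65144941]
 [238.91087649 226.77904864]]
168 144
```

View pics/s3.png

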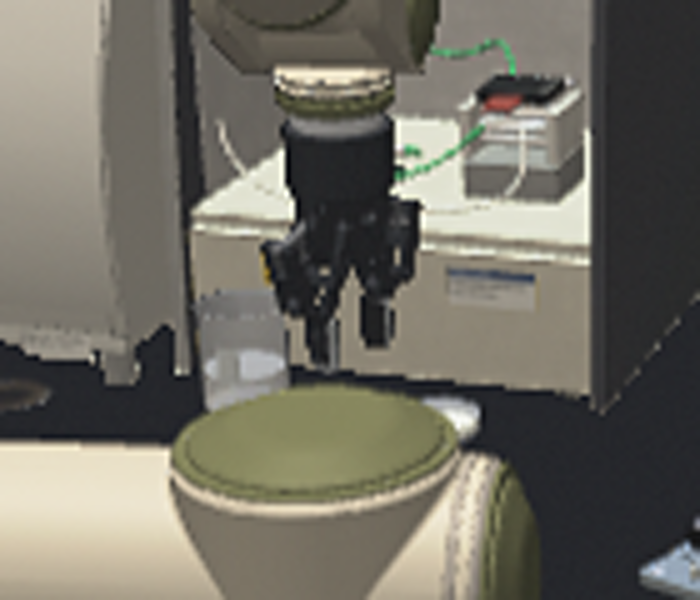

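Emit:
step_arm --motion '[1,0,0,0,0,0,4.5,2,0,0,0,0,0,4.5,3,0,0,0,0,0,4.5,3.1,0,0,0,0,0,4.5,3.1,0,0,0,0,0,4.5]'

```text
time: 3.65
eef_pos: [0.4817, 0.3211, 0.0295]
orientation: [1.324, 1.132, -1.327]
contact_force: [-0.0, 0.1, 0.1]
finger_gap: 0.0451
```

Run:
```python
from h import *
from rig import arm,viewer
st=arm.read_state(); ci=viewer.camera_info("wrist"); print(st['time'],st['eef_pos'],st['finger_gap'],st['contact_force'])
im=viewer.camera("wrist"); np.save("w4ci.npy",ci,allow_pickle=True)
im=np.clip(im.astype(float)*2.2,0,255).astype(np.uint8)
crop("w4a",im,225,215,200,150,4)
im=viewer.camera("scene");crop("s4",im,168,144,140,120,5)
```

```text
3.65 [0.48171968 0.32112926 0.02950792] 0.04505799503413888 [-0.00841165  0.05402724  0.09695704]
```

View pics/w4a.png

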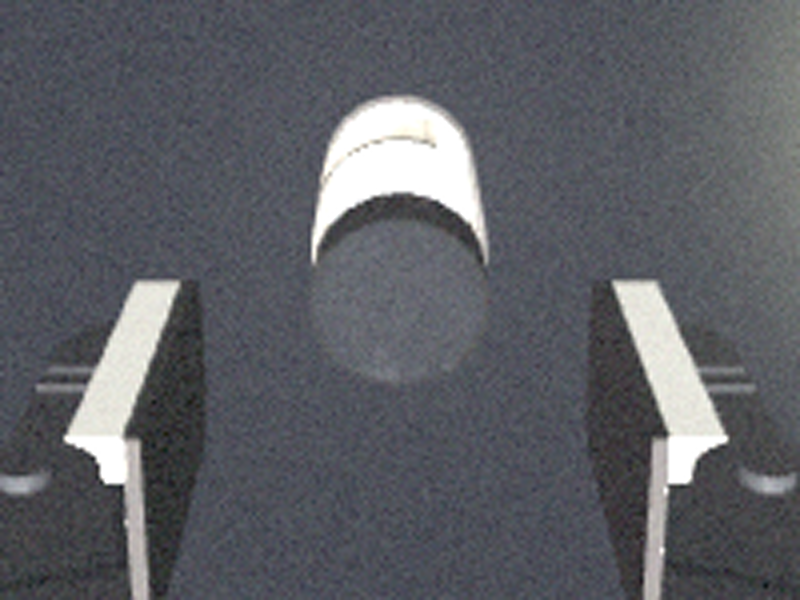

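View pics/s4.png

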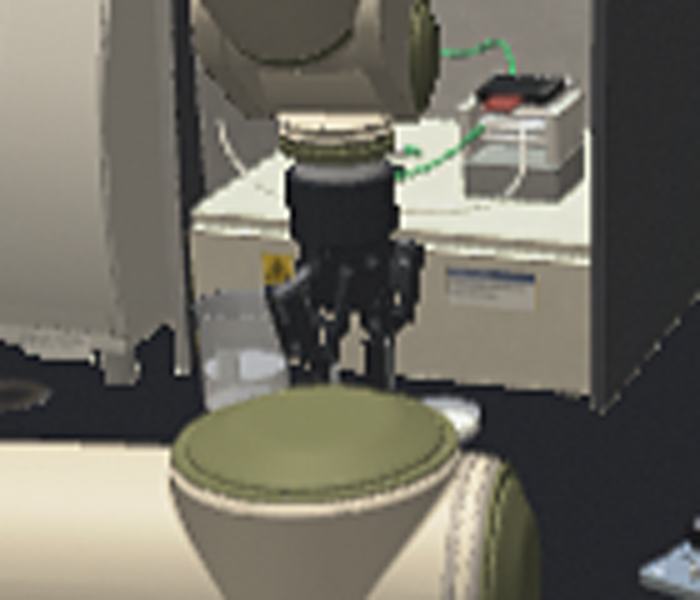

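Emit:
step_arm --motion '[0.7,0,-0.3,0,0,0,4,1.4,0,-0.3,0,0,0,3.5,1.75,0,-0.3,0,0,0,3.2,1.75,0,-0.3,0,0,0,3.2,1.75,0,-0.3,0,0,0,3.2]'

```text
time: 4.17
eef_pos: [0.4828, 0.3243, 0.0129]
orientation: [1.326, 1.131, -1.325]
contact_force: [0.6, -0.3, -0.6]
finger_gap: 0.0317
```

Run:
```python
from h import *
from rig import arm,viewer
st=arm.read_state(); ci=viewer.camera_info("wrist"); print(st['time'],st['eef_pos'],st['finger_gap'],st['contact_force'])
im=viewer.camera("wrist"); np.save("w5ci.npy",ci,allow_pickle=True)
im=np.clip(im.astype(float)*2.2,0,255).astype(np.uint8)
crop("w5a",im,225,215,200,150,4)
```

```text
4.1667 [0.48277488 0.3243368  0.01293215] 0.0316897103217995 [ 0.58290136 -0.26523664 -0.61595115]
```

View pics/w5a.png

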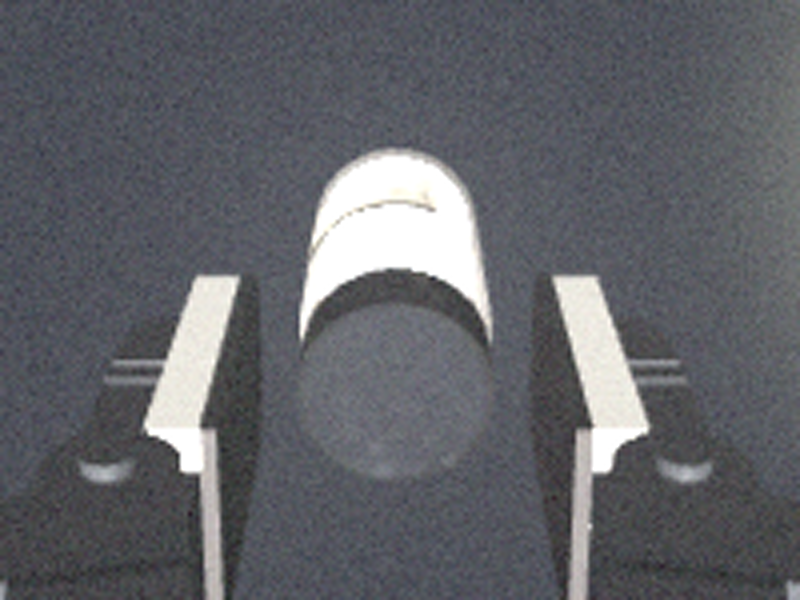

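Emit:
step_arm --motion '[0,0,0,0,0,0,2.6,0,0,0,0,0,0,2.2,0,0,0,0,0,0,1.8,0,0,0,0,0,0,1.8,0,0,0,0,0,0,1.8]' --squeeze 20

```text
time: 4.63
eef_pos: [0.4831, 0.3245, 0.0136]
orientation: [1.326, 1.131, -1.324]
contact_force: [-0.4, 0.1, 3.8]
finger_gap: 0.0209
```

Run:
```python
from h import *
from rig import arm,viewer
st=arm.read_state(); ci=viewer.camera_info("wrist"); print(st['time'],st['eef_pos'],st['finger_gap'],st['contact_force'])
im=viewer.camera("wrist"); np.save("w6ci.npy",ci,allow_pickle=True)
im=np.clip(im.astype(float)*2.2,0,255).astype(np.uint8)
crop("w6a",im,225,215,200,150,4)
```

```text
4.6333 [0.48310453 0.32449511 0.01357809] 0.02086456247692537 [-0.41244663  0.074089    3.8103351 ]
```

View pics/w6a.png

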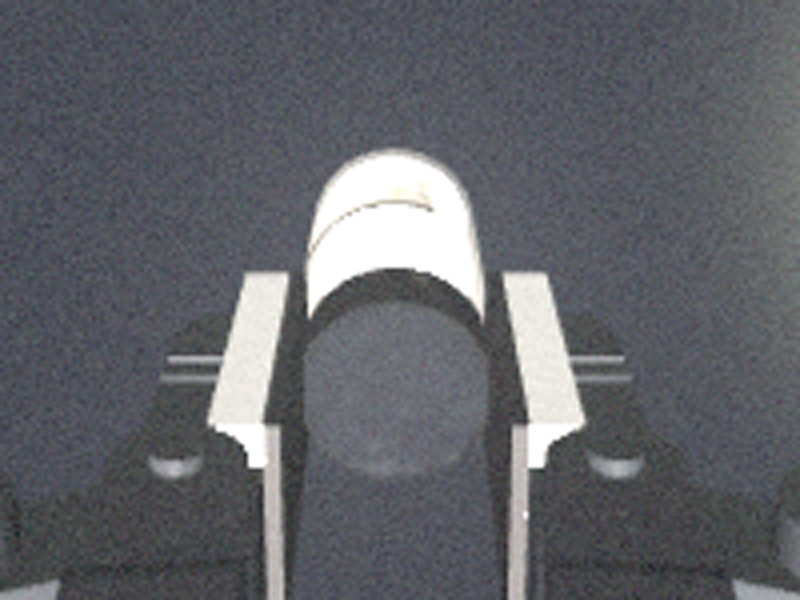

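Run:
```python
from h import *
from rig import arm
ci=np.load("w6ci.npy",allow_pickle=True).item(); st=arm.read_state()
c=onz(ci,[(225+396/4-.4,215+387/4-.4)],.054)[0]; d=c-st['eef_pos']
R0=R.from_rotvec(st['orientation']).as_matrix()
print("vial",c,"offset",d, "tool",R0.T@d)
g=np.array([.6088,-.0345])-d[:2]; print("goal tcp",g)
for z in (.15,.15): print(delta(st,[*g,z],Rt()))
print(delta(st,[*st['eef_pos'][:2],.15],Rt()))
```

```text
vial [0.482872   0.32504923 0.054     ] offset [-0.00023696  0.00053094  0.04043124] tool [-0.04043059 -0.00030343 -0.00054592]
goal tcp [ 0.60903696 -0.03503094]
(array([-13.69,  18.12,  33.49]), array([ 0.004, -0.001, -0.   ]))
(array([-13.69,  18.12,  33.49]), array([ 0.004, -0.001, -0.   ]))
(array([-13.64,   0.  ,  -0.02]), array([ 0.004, -0.001, -0.   ]))
```

Emit:
step_arm --motion '[0,0,0,0,0,0,1.6,0,0,0,0,0,0,1.6,-0.5,0,0,0,0,0,1.6,-2,0,0,0,0,0,1.6,-4.5,0,0,0,0,0,1.6,-7,0,0,0,0,0,1.6,-9.5,0,0,0,0,0,1.6,-12,0,0,0,0,0,1.6,-13.5,0,0,0,0,0,1.6,-13.5,0,0,0,0,0,1.6]' --squeeze 40

```text
time: 5.52
eef_pos: [0.4844, 0.3249, 0.1521]
orientation: [1.331, 1.129, -1.319]
contact_force: [0.1, 0.7, 0.1]
finger_gap: 0.0198
```

Run:
```python
from h import *
from rig import arm,viewer
st=arm.read_state(); print(st['time'],st['eef_pos'],st['finger_gap'],st['contact_force'])
im=viewer.camera("wrist");save("w7",im)
g=np.array([.6088,-.0345]);print(delta(st,[*g,.15],Rt()))
```

```text
5.5167 [0.48437751 0.32489195 0.15213457] 0.019771078338355865 [0.11421465 0.67175343 0.08835854]
(array([ 0.16, 17.96, 33.52]), array([ 0.004, -0.005, -0.006]))
```

View pics/w7.png

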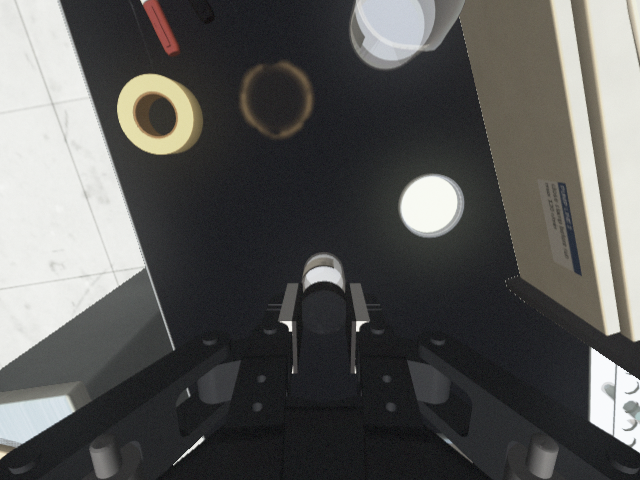

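The vial is held by the cap and hangs clear. Next I'll carry it over the well.

Emit:
step_arm --motion '[0.2,1.2,2.2,0,0,0,1.6,0.2,2.8,5.2,0,0,0,1.6,0.2,4.4,8.2,0,0,0,1.6,0.2,6,11.2,0,0,0,1.6,0.2,7.6,14.2,0,0,0,1.6,0.2,9.2,17.2,0,0,0,1.6,0.2,10.8,20.2,0.004,-0.005,-0.006,1.6,0.2,12.4,23.2,0.004,-0.005,-0.006,1.6,0.2,14,26.2,0.004,-0.005,-0.006,1.6,0.2,15.6,29.2,0.004,-0.005,-0.006,1.6,0.2,17,31.8,0.004,-0.005,-0.006,1.6,0.2,18,33.5,0.004,-0.005,-0.006,1.6,0.2,18,33.5,0.004,-0.005,-0.006,1.6,0.2,18,33.5,0.004,-0.005,-0.006,1.6,0.2,18,33.5,0.004,-0.005,-0.006,1.6]'

```text
time: 6.82
eef_pos: [0.6077, -0.0338, 0.1462]
orientation: [1.324, 1.131, -1.332]
contact_force: [-0.3, 0.3, -0.8]
finger_gap: 0.0198
```

Run:
```python
from h import *
from rig import arm,viewer
st=arm.read_state(); print(st['time'],st['eef_pos'],st['finger_gap'],st['contact_force'],st['joint_pos'].round(2))
print(delta(st,[.6090,-.0350,.10],Rt()))
```

```text
6.8167 [ 0.60773338 -0.03383226  0.1462298 ] 0.019774984940209406 [-0.28191521  0.30804228 -0.84622934] [-0.25  0.54  1.3  -0.    1.3  -0.08]
(array([4.62, 0.17, 0.09]), array([-0.   ,  0.002,  0.005]))
```

Emit:
step_arm --motion '[1.5,0.1,0.1,0,0.002,0.005,1.6,3.5,0.17,0.1,0,0.002,0.005,1.6,5,0.17,0.1,0,0.002,0.005,1.6,5.5,0.17,0.1,0,0.002,0.005,1.6,5.5,0.17,0.1,0,0.002,0.005,1.6,5.5,0.17,0.1,0,0.002,0.005,1.6]'

```text
time: 7.32
eef_pos: [0.6091, -0.0345, 0.0919]
orientation: [1.327, 1.129, -1.327]
contact_force: [-0.0, 0.2, -0.6]
finger_gap: 0.0197
```

Run:
```python
from h import *
from rig import arm,viewer
st=arm.read_state(); ci=viewer.camera_info("wrist"); print(st['time'],st['eef_pos'],st['finger_gap'],st['contact_force'])
im=viewer.camera("wrist");np.save("w8ci.npy",ci,allow_pickle=True); save("w8",im); crop("w8a",im,230,180,200,150,4)
im=viewer.camera("scene");ci=viewer.camera_info("scene");crop("s8",im,290,170,110,90,7)
q=proj(ci,[(*vw(.05,0),.064),st['eef_pos']-[0,0,.0136]]);print(q,(q-[290,170]+.5)*7)
im=viewer.camera("top");crop("t8",im,280,160,110,90,7)
```

```text
7.3167 [ 0.60908712 -0.03449902  0.0918583 ] 0.01974123089371168 [-0.02970448  0.18209026 -0.64046675]
[[345.22591996 228.97953799]
 [344.76964893 225.13714767]] [[390.0814397  416.35676596]
 [386.88754253 389.46003366]]
```

View pics/w8a.png

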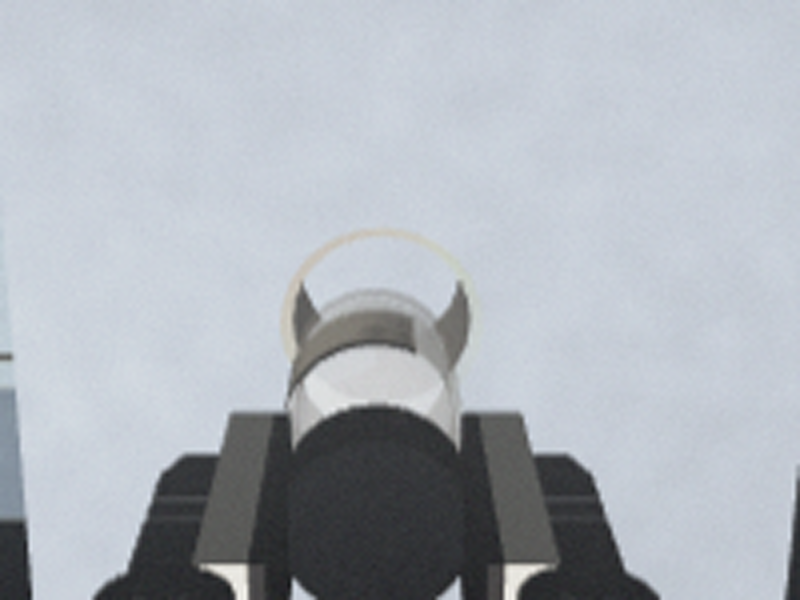

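View pics/s8.png

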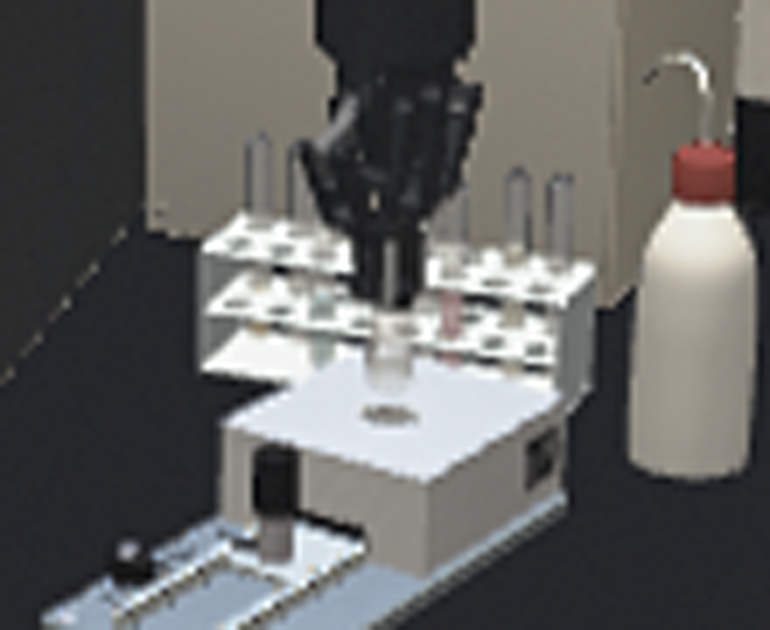

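View pics/t8.png

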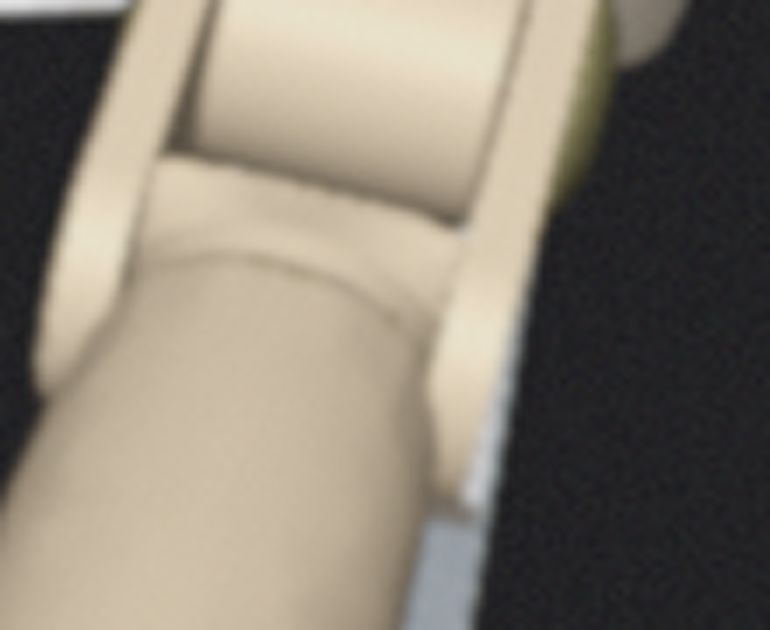

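The wrist view shows the mouth rim (top edge at crop (381,228)) and the vial's underside rim (top edge at (375,290)). I'll compare the two.

Run:
```python
from h import *
from rig import arm
ci=np.load("w8ci.npy",allow_pickle=True).item(); st=arm.read_state()
R0=R.from_rotvec(st['orientation']).as_matrix()
px=lambda x,y:(230+(x+.5)/4-.5,180+(y+.5)/4-.5)
f=lambda p,z:(R0.T@(onz(ci,[p],z)[0]-st['eef_pos'])*1000).round(1)
print("vial top rim",f(px(375,290),st['eef_pos'][2]-.0136))
for p in [(381,228),(281,325),(481,325)]: print("mouth",f(px(*p),.064))
for p in [(287,410),(461,410)]: print("cap-level side",f(px(*p),st['eef_pos'][2]+.028))
```

```text
vial top rim [ 13.6  -0.8 -11. ]
mouth [ 28.4   0.1 -16.4]
mouth [ 28.3 -16.1  -0. ]
mouth [28.4 16.3 -0. ]
cap-level side [-28.  -11.3 -10. ]
cap-level side [-28.    9.5 -10. ]
```

Emit:
step_arm --motion '[0,0.08,-0.08,0,0,0,1.6,0.8,0.08,-0.08,0,0,0,1.6,1.4,0.08,-0.08,0,0,0,1.6,2,0.08,-0.08,0,0,0,1.6,2.5,0.08,-0.08,0,0,0,1.6,2.5,0.08,-0.08,0,0,0,1.6]'

```text
time: 7.97
eef_pos: [0.6097, -0.0342, 0.0658]
orientation: [1.327, 1.129, -1.328]
contact_force: [-0.3, 0.4, -0.4]
finger_gap: 0.0199
```

Run:
```python
from h import *
from rig import arm,viewer
st=arm.read_state(); print(st['time'],st['eef_pos'],st['finger_gap'],st['contact_force'])
im=viewer.camera("wrist"); crop("w9a",im,230,180,200,150,4)
```

```text
7.9667 [ 0.609653   -0.0342157   0.06575872] 0.019912528682111696 [-0.31675405  0.40415141 -0.37374281]
```

View pics/w9a.png

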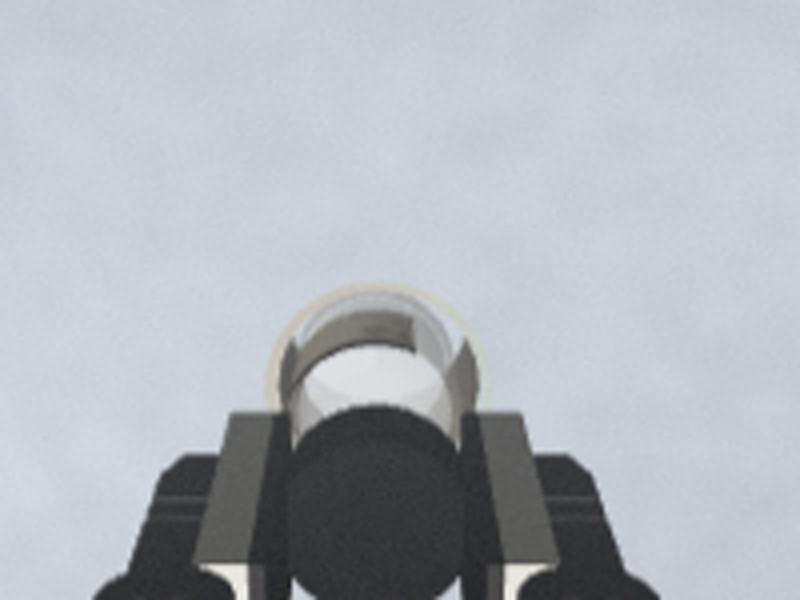

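The vial is entering the well with no contact force. I'll lower it to the floor.

Emit:
step_arm --motion '[0.5,0,0,0,0,0,1.6,1.0,0,0,0,0,0,1.6,1.4,0,0,0,0,0,1.6,1.6,0,0,0,0,0,1.6,1.7,0,0,0,0,0,1.6,1.75,0,0,0,0,0,1.6,1.75,0,0,0,0,0,1.6,1.75,0,0,0,0,0,1.6]'

```text
time: 8.68
eef_pos: [0.6101, -0.0343, 0.0492]
orientation: [1.328, 1.128, -1.327]
contact_force: [1.1, 0.2, 0.3]
finger_gap: 0.0197
```

Emit:
step_arm --motion '[0.1,0,0,0,0,0,1.6,0.15,0,0,0,0,0,1.6,0.2,0,0,0,0,0,1.6,0.2,0,0,0,0,0,1.6,0.2,0,0,0,0,0,1.6]'

```text
time: 9.1
eef_pos: [0.6103, -0.0344, 0.0477]
orientation: [1.328, 1.128, -1.327]
contact_force: [-1.1, 0.3, 4.9]
finger_gap: 0.0201
```

The upward force of 4.9 N at the expected height means the vial is on the floor. Releasing now.

Emit:
step_arm --motion '[0,0,0,0,0,0,2.2,0,0,0,0,0,0,2.8,0,0,0,0,0,0,3.6,0,0,0,0,0,0,4,0,0,0,0,0,0,4,-1,0,0,0,0,0,4,-3,0,0,0,0,0,4,-5.5,0,0,0,0,0,4,-8,0,0,0,0,0,4,-9.5,0,0,0,0,0,4,-9.5,0,0,0,0,0,4,-9.5,0,0,0,0,0,4]' --squeeze 20

```text
time: 10.1
eef_pos: [0.6104, -0.0344, 0.1433]
orientation: [1.328, 1.126, -1.326]
contact_force: [-0.3, -0.7, -0.4]
finger_gap: 0.0398
```

Run:
```python
from h import *
from rig import arm,viewer
st=arm.read_state(); ci=viewer.camera_info("wrist"); print(st['time'],st['eef_pos'],st['finger_gap'],st['contact_force'])
im=viewer.camera("wrist"); save("w10",im)
im=viewer.camera("scene");crop("s10",im,290,170,110,90,7)
print(proj(ci,[(.6095,-.0345,.088)]))
print(delta(st,[*vw(-.0505,.0015),.13],Rt()))
```

```text
10.1 [ 0.61037521 -0.03437629  0.14332278] 0.03980644597019165 [-0.31646704 -0.69240826 -0.44194262]
[[322.60272373 247.57502248]]
(array([  1.31, -10.1 ,   0.06]), array([ 0.   , -0.   , -0.002]))
```

View pics/w10.png

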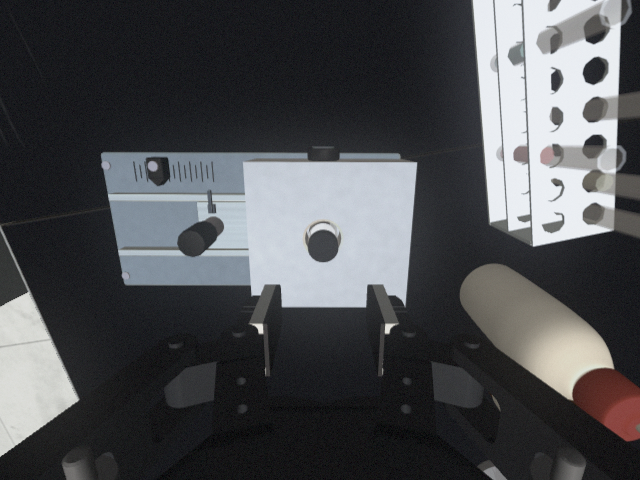

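View pics/s10.png

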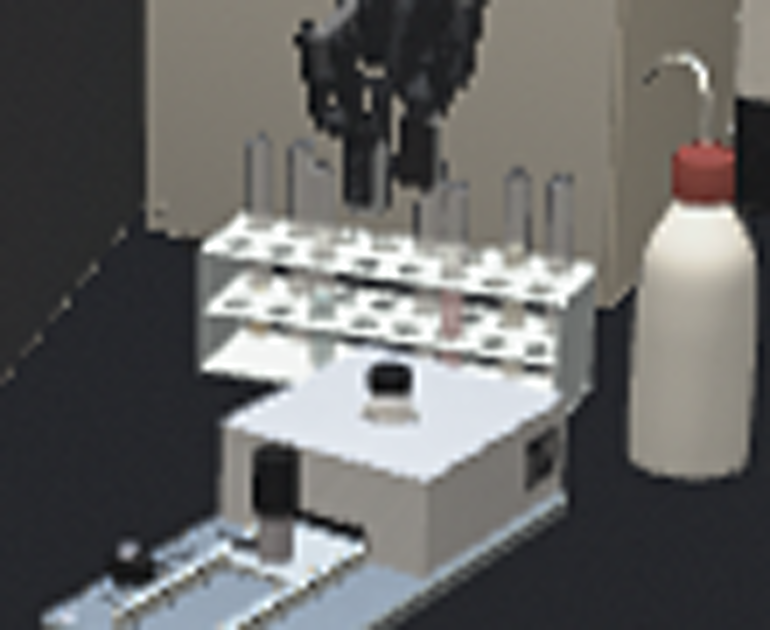

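The vial stands upright and seated in the well in both views, with its cap at (322,243) in the wrist view. Next is the knob.

Emit:
step_arm --motion '[0,-2,0,0,0,0,3.5,0,-5,0,0,0,0,3.5,0,-8,0,0,0,0,3.5,0,-10.2,0.03,0,0,0,3.5,1.5,-10.2,0.03,0,0,0,3.5,4,-10.2,0.03,0,0,0,3.5,5,-10.2,0.03,0,0,0,3.5,5,-10.2,0.03,0,0,0,3.5,5,-10.2,0.03,0,0,0,3.5]'

```text
time: 10.95
eef_pos: [0.5087, -0.018, 0.0913]
orientation: [1.327, 1.131, -1.329]
contact_force: [-0.3, -0.3, 0.5]
finger_gap: 0.0353
```

Run:
```python
from h import *
from rig import arm,viewer
st=arm.read_state(); ci=viewer.camera_info("wrist"); print(st['time'],st['eef_pos'],st['finger_gap'],st['contact_force'])
im=viewer.camera("wrist"); save("w11",im)
print(wv(st['eef_pos']),delta(st,[*vw(-.0513,.0018),.027],Rt()))
```

```text
10.95 [ 0.50868975 -0.01803003  0.09126851] 0.03527023884678941 [-0.33372848 -0.34208735  0.4804591 ]
[-0.05249254  0.00181988] (array([6.43, 0.14, 0.01]), array([ 0.   , -0.   ,  0.003]))
```

View pics/w11.png

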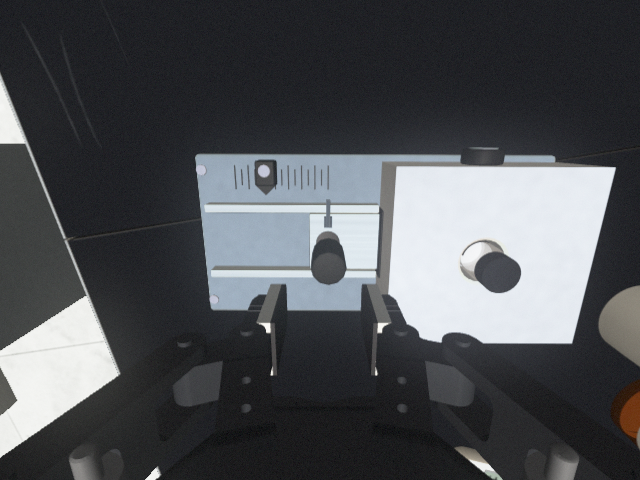

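Knob top is at (329,268), close to the jaw centreline at about (324). I'll descend part way and check.

Emit:
step_arm --motion '[2,0.14,0,0,0,0.003,3.5,3.8,0.14,0,0,0,0.003,3.5,4.5,0.14,0,0,0,0.003,3.5,4.5,0.14,0,0,0,0.003,3.5]'

```text
time: 11.33
eef_pos: [0.5102, -0.0183, 0.0464]
orientation: [1.328, 1.128, -1.327]
contact_force: [0.5, 0.1, -0.1]
finger_gap: 0.0349
```

Run:
```python
from h import *
from rig import arm,viewer
st=arm.read_state(); ci=viewer.camera_info("wrist"); print(st['time'],st['eef_pos'],st['finger_gap'],st['contact_force'])
im=viewer.camera("wrist"); crop("w12",np.clip(im*1.6,0,255).astype(np.uint8),215,180,200,150,4)
print(wv(st['eef_pos']),delta(st,[*vw(-.0508,.0018),.027],Rt()))
im=viewer.camera("scene");crop("s12",im,260,170,110,90,7)
```

```text
11.3333 [ 0.51018585 -0.01826264  0.04639143] 0.03491218394635941 [ 0.5002773   0.05544318 -0.09130288]
[-0.05097851  0.00183184] (array([1.94, 0.02, 0.  ]), array([ 0., -0., -0.]))
```

View pics/w12.png

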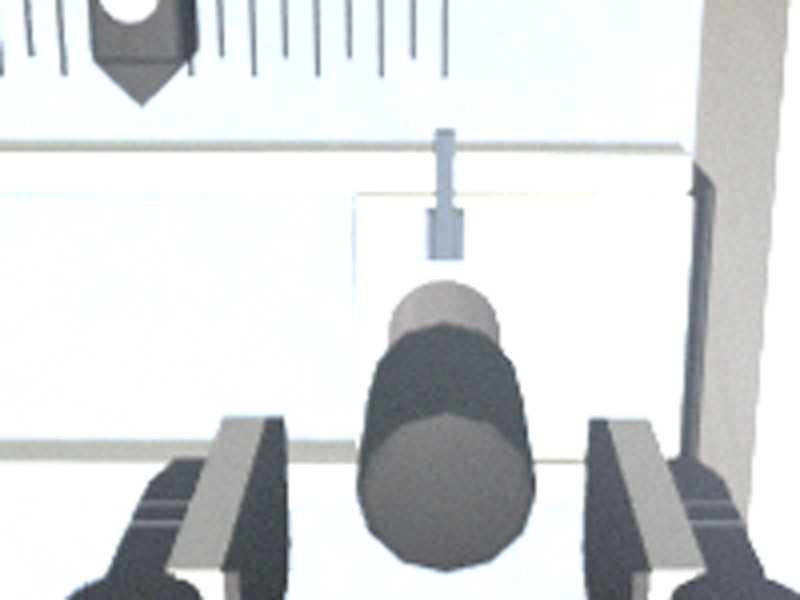

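View pics/s12.png

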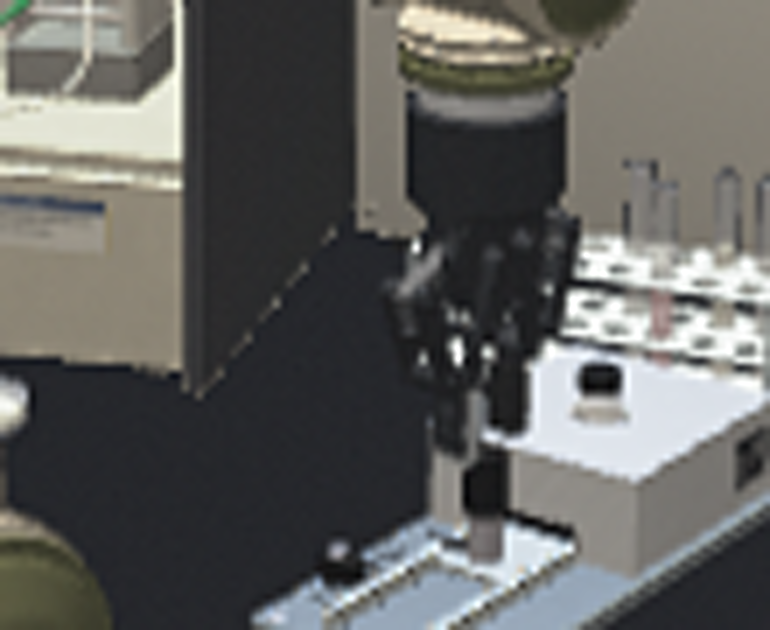

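Emit:
step_arm --motion '[0.8,0,0,0,0,0,3.5,1.6,0,0,0,0,0,3.5,2.1,0,0,0,0,0,3.5,2.1,0,0,0,0,0,3.5,2.1,0,0,0,0,0,2.6,2.1,0,0,0,0,0,2.2,2.1,0,0,0,0,0,1.8,2.1,0,0,0,0,0,1.6,2.1,0,0,0,0,0,1.6,2.1,0,0,0,0,0,1.6]' --squeeze 50

```text
time: 12.27
eef_pos: [0.5115, -0.0186, 0.0273]
orientation: [1.329, 1.125, -1.324]
contact_force: [-0.4, -0.6, 4.0]
finger_gap: 0.0205
```

Run:
```python
from h import *
from rig import arm,viewer
st=arm.read_state(); ci=viewer.camera_info("wrist"); print(st['time'],st['eef_pos'],st['finger_gap'],st['contact_force'],wv(st['eef_pos']))
im=viewer.camera("wrist"); np.save("w13ci.npy",ci,allow_pickle=True);save("w13",im); crop("w13a",np.clip(im*1.3,0,255).astype(np.uint8),215,150,200,150,4)
```

```text
12.2667 [ 0.51147445 -0.01857573  0.02733198] 0.02048968440841484 [-0.44643195 -0.62249801  3.9904816 ] [-0.04965626  0.00173088]
```

View pics/w13a.png

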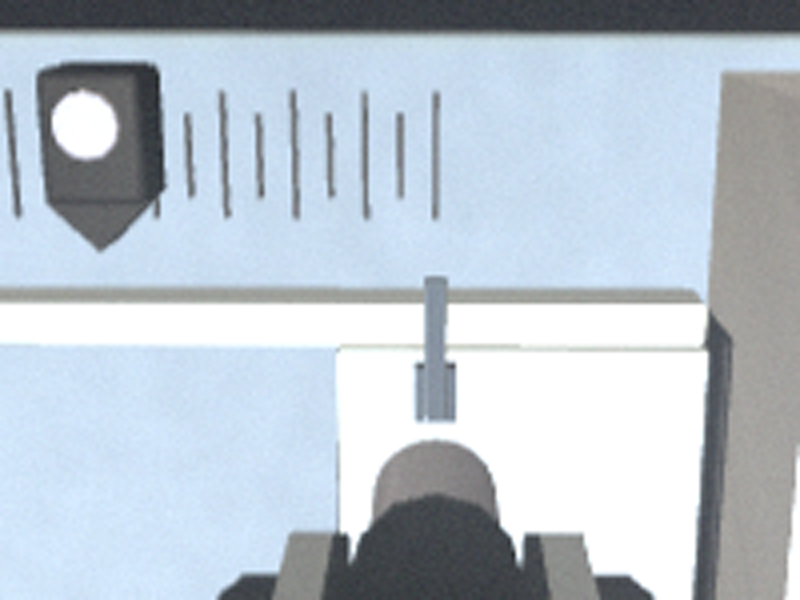

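The knob is gripped. The pointer tip is at crop (436,278) and the nose tip at (100,250). Now I'll measure the remaining travel.

```bash
cat >> h.py <<'E'
def gap(ci,x0,y0,s,nose,ptr):
    f=lambda p:(x0+(p[0]+.5)/s-.5,y0+(p[1]+.5)/s-.5)
    w=onz(ci,[f(nose),f(ptr)],.0265); a,b=wv(w[0]),wv(w[1]); return a*1000,b*1000,(b-a)*1000
E
python3 - <<'E'
from h import *
from rig import arm
ci=np.load("w13ci.npy",allow_pickle=True).item(); st=arm.read_state()
print(gap(ci,215,150,4,(100,250),(436,278)))
R0=R.from_rotvec(st['orientation']).as_matrix(); v=np.array([*(vw(-.045,0)-vw(0,0)),0])
print(R0.T@v*100, delta(st,st['eef_pos'],Rt()))
E
```

```text
(array([-95.03633775,  39.18398365]), array([-49.92401794,  35.28456658]), array([45.1123198 , -3.89941708]))
[-1.80867170e-02 -4.49996344e+00 -1.37345940e-03] (array([0., 0., 0.]), array([ 0.   , -0.   , -0.004]))
```

Emit:
step_arm --motion '[0,-0.2,0,0,0,0,1.6,0,-0.6,0,0,0,0,1.6,0,-1.1,0,0,0,0,1.6,0,-1.6,0,0,0,0,1.6,0,-2.1,0,0,0,0,1.6,0,-2.6,0,0,0,0,1.6,0,-3.1,0,0,0,0,1.6,0,-3.6,0,0,0,0,1.6,0,-4,0,0,0,0,1.6,0,-4.3,0,0,0,0,1.6,0,-4.4,0,0,0,0,1.6,0,-4.4,0,0,0,0,1.6,0,-4.4,0,0,0,0,1.6,0,-4.4,0,0,0,0,1.6]' --squeeze 60

```text
time: 13.48
eef_pos: [0.4692, -0.0115, 0.0274]
orientation: [1.331, 1.122, -1.322]
contact_force: [9.1, 2.0, -3.6]
finger_gap: 0.0192
```

Run:
```python
from h import *
from rig import arm,viewer
st=arm.read_state(); ci=viewer.camera_info("wrist"); print(st['time'],st['eef_pos'],st['finger_gap'],st['contact_force'],wv(st['eef_pos']))
im=viewer.camera("wrist"); np.save("w14ci.npy",ci,allow_pickle=True);save("w14",im); crop("w14a",np.clip(im*1.3,0,255).astype(np.uint8),270,150,120,100,6)
```

```text
13.4833 [ 0.46923658 -0.01152353  0.02741738] 0.019238825033235835 [ 9.09044113  2.00940051 -3.55048684] [-0.09247859  0.00187206]
```

View pics/w14a.png

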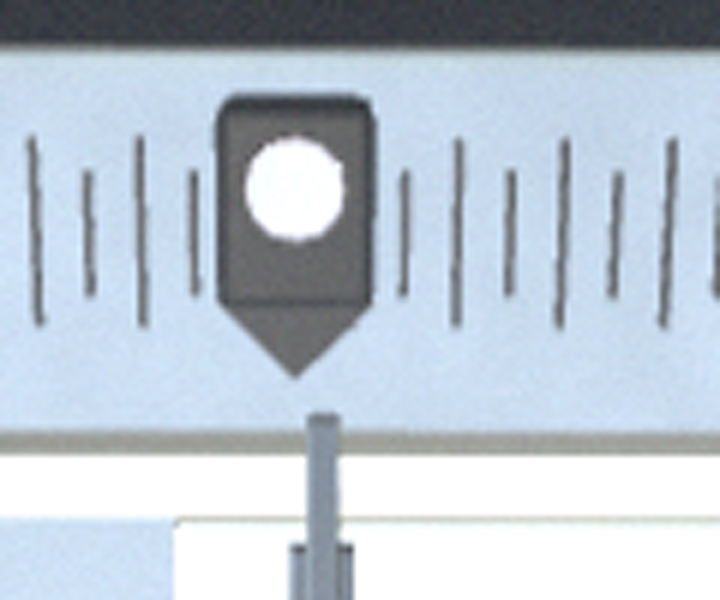

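The pointer tip is at crop (322.5,415) and the nose at (295.5,378), so the slide still has a little way to go.

Run:
```python
from h import *
ci=np.load("w14ci.npy",allow_pickle=True).item()
print(gap(ci,270,150,6,(295.5,378),(322.5,415)))
```

```text
(array([-95.29371558,  38.99271835]), array([-92.87407605,  35.58949107]), array([ 2.41963953, -3.40322729]))
```

Emit:
step_arm --motion '[0,-0.1,0,0,0,0,1.6,0,-0.2,0,0,0,0,1.6,0,-0.24,0,0,0,0,1.6,0,-0.24,0,0,0,0,1.6,0,-0.24,0,0,0,0,1.6,0,-0.24,0,0,0,0,1.6]'

```text
time: 14.03
eef_pos: [0.4679, -0.0113, 0.0274]
orientation: [1.333, 1.12, -1.32]
contact_force: [8.8, -0.0, -5.5]
finger_gap: 0.0196
```

Run:
```python
from h import *
from rig import arm,viewer
st=arm.read_state(); ci=viewer.camera_info("wrist"); print(st['time'],st['eef_pos'],st['finger_gap'],st['contact_force'],wv(st['eef_pos']))
im=viewer.camera("wrist"); np.save("w15ci.npy",ci,allow_pickle=True);save("w15",im); crop("w15a",np.clip(im*1.3,0,255).astype(np.uint8),290,180,70,60,10)
```

```text
14.0333 [ 0.46785782 -0.01126371  0.02743901] 0.019568482199407853 [ 8.75243225 -0.01549473 -5.51122316] [-0.0938812   0.00190589]
```

View pics/w15a.png

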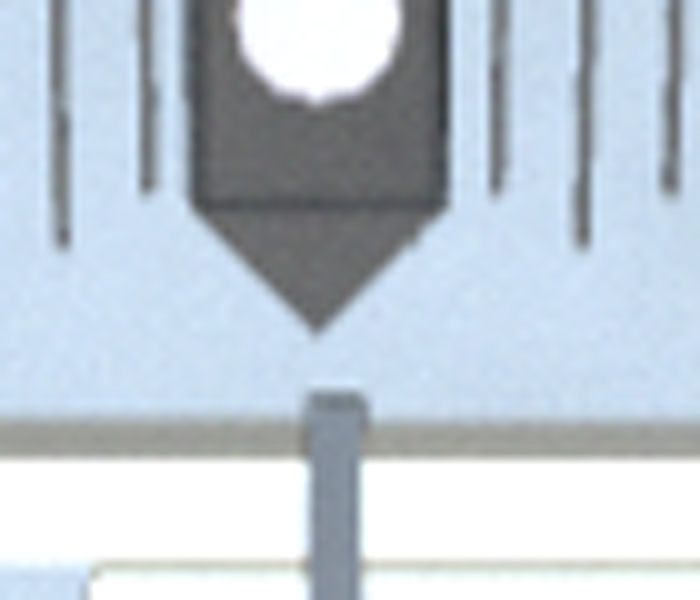

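Pointer tip at (336,397) against the nose at (318,333): about 1 mm left. The arm sags by about 1 mm under the spring, so I'll command a little more.

Run:
```python
from h import *
ci=np.load("w15ci.npy",allow_pickle=True).item()
print(gap(ci,290,180,10,(317.5,333),(336,397)))
```

```text
(array([-95.35043515,  38.86410591]), array([-94.35803863,  35.33149759]), array([ 0.99239652, -3.53260832]))
```

Emit:
step_arm --motion '[0,-0.1,0,0,0,0,1.6,0,-0.2,0,0,0,0,1.6,0,-0.2,0,0,0,0,1.6,0,-0.2,0,0,0,0,1.6,0,-0.2,0,0,0,0,1.6,0,-0.2,0,0,0,0,1.6]'

```text
time: 14.58
eef_pos: [0.4669, -0.0111, 0.0275]
orientation: [1.334, 1.117, -1.318]
contact_force: [9.5, 0.8, -5.3]
finger_gap: 0.0198
```

Run:
```python
from h import *
from rig import arm,viewer
st=arm.read_state(); ci=viewer.camera_info("wrist"); print(st['time'],st['eef_pos'],st['finger_gap'],st['contact_force'],wv(st['eef_pos']))
im=viewer.camera("wrist"); np.save("w16ci.npy",ci,allow_pickle=True);save("w16",im); crop("w16a",np.clip(im*1.3,0,255).astype(np.uint8),290,180,70,60,10)
```

```text
14.5833 [ 0.46685385 -0.01111185  0.02745873] 0.01983770436433368 [ 9.52469408  0.7707822  -5.33820855] [-0.09489652  0.00189369]
```

View pics/w16a.png

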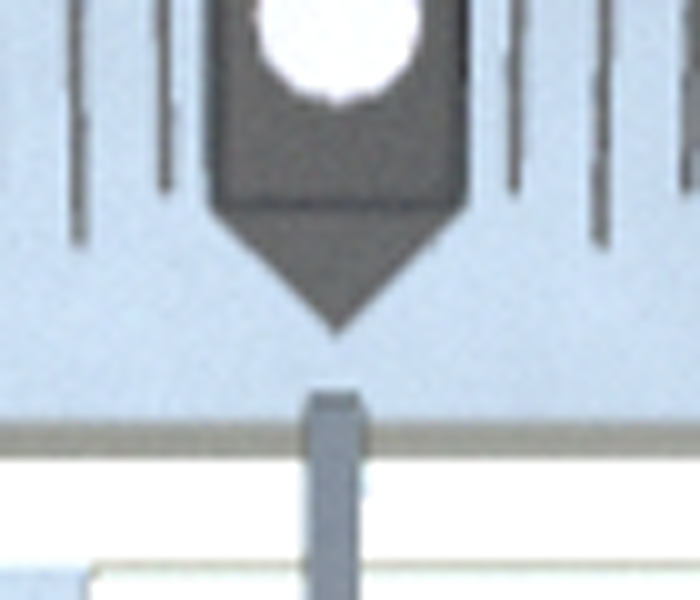

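Run:
```python
from h import *
from rig import arm,viewer
ci=np.load("w16ci.npy",allow_pickle=True).item()
print(gap(ci,290,180,10,(336,333),(335,395)))
for i in range(5): viewer.camera("wrist")
st=arm.read_state(); print(st['time'],wv(st['eef_pos']),st['eef_pos'],st['finger_gap'],abs(st['joint_velocities']).max(),st['contact_force'])
ci=viewer.camera_info("wrist");im=viewer.camera("wrist");np.save("w17ci.npy",ci,allow_pickle=True);crop("w17a",np.clip(im*1.3,0,255).astype(np.uint8),290,180,70,60,10)
save("w17",im); crop("s17",viewer.camera("scene"),260,170,110,90,7)
```

```text
(array([-95.39069874,  38.86916657]), array([-95.44925927,  35.45066774]), array([-0.05856053, -3.41849883]))
14.8833 [-0.09490824  0.00190824] [ 0.46684463 -0.0110956   0.02745351] 0.01972568402197149 0.00238811713856422 [ 9.27964852  0.93325131 -5.97507088]
```

View pics/w17a.png

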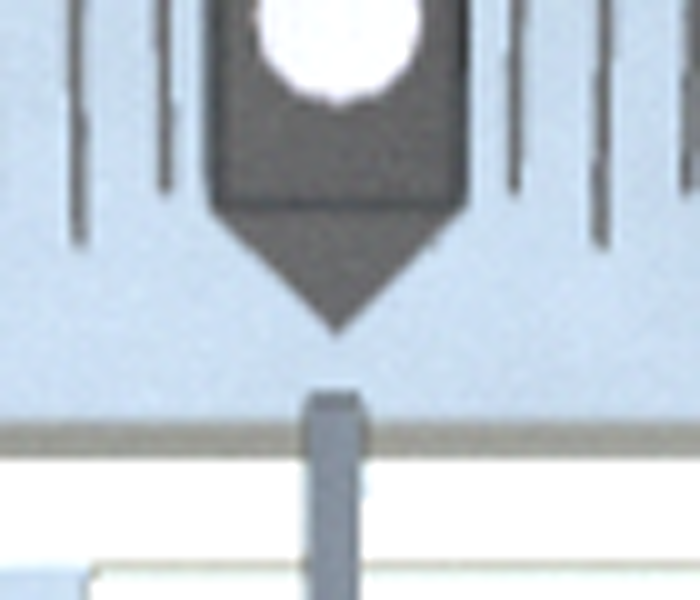

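View pics/w17.png

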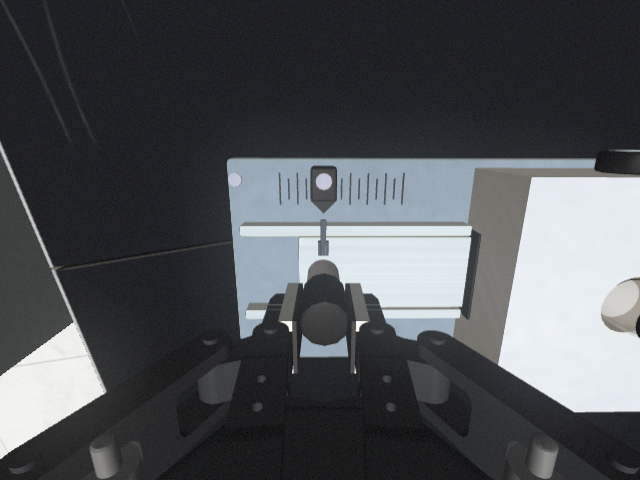

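View pics/s17.png

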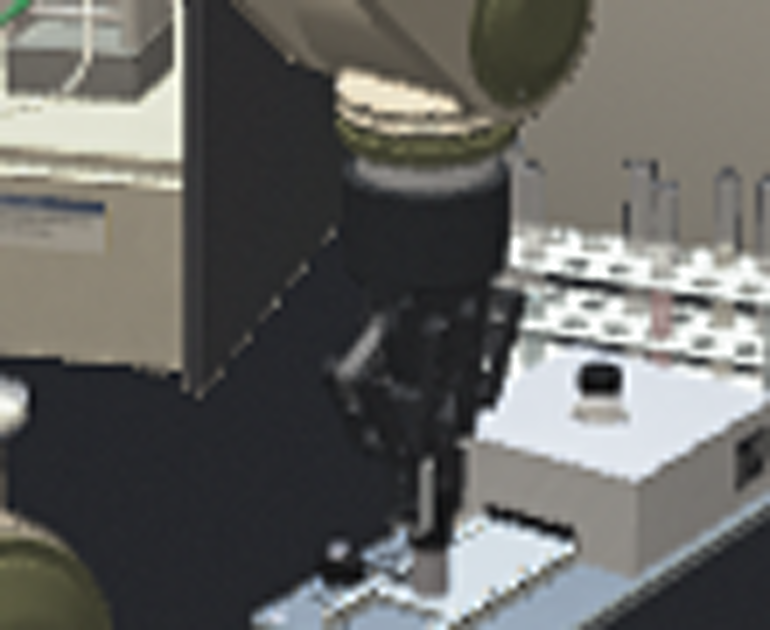

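The pointer lines up with the nose within about 0.1 mm and isn't drifting. The grip is steady, and the scene view shows the vial seated upright. Handing in now.

```bash
python3 -c "
from rig import arm
print(arm.finish_job()); print(arm.read_state()['time'])"
```

```text
the job is handed in; nothing more can be done
None
the job is handed in; nothing more can be done
```

I stood the vial on the floor of the well and let go. I then pulled the dark slide out about 45 mm to the rider's mark and handed the job in at about 15 s, still holding the knob.

**Last checks:**
- **Pointer:** it was 0.06 mm from the nose in x in the wrist image. It did not move in the picture taken 0.3 s later.
- **Spring:** the arm was holding about 9 N against it, with the grip steady at 60 N.
- **Vial:** I felt about 5 N upward from the well floor at the expected height before letting go. The scene picture just before hand-in shows it upright in the well.
- **Other objects:** I touched none of them, but I did not measure their positions again at the end.

**What disagreed:**
- **Fingertips:** they sat about 30 mm behind the stated TCP at partial opening, so I set the grasp heights from the pictures and from the gap when the fingers closed.
- **Cameras:** the top and wrist cameras differed by about 3 mm sideways at the viewer and 6 mm at the vial. I corrected for this by placing by eye from the wrist view.

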